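# Pry the retaining ring off the empty vial turntable

## Task

The empty vial turntable's wheel has to come off for cleaning. Take the hooked pick from its rest, hook it into the eye of the sprung retaining ring on that turntable (the one without vials) and pull the ring out of its shaft groove so that it lies free on the wheel, then put the pick back in its rest. Do not touch the ring with the fingers, and leave the loaded turntable's ring and the straight pick as they are.

Things in the scene. Friction and masses are not known exactly. Their poses are not given: they have to be found in the camera images.
- ring: Sprung C-shaped ring of 5 mm steel wire, 31 mm across, 40 g, lying level round the neck of the turntable WITHOUT vials. Origin: the C's centre (shaft axis while fitted), at its underside. Its -x points from the shaft out through its pull eye (which ends 39 mm out). Pulled along -x (about 6 to 12 N) its two arms, whose ends lie 11 mm to +x, spring off; off after 20 mm, dropping to the wheel.
- ring_eye (a point): Middle of the hole in the ring's pull eye, 2.5 mm above the ring's underside, 26 mm from the ring's origin along its -x; same axes. The eye is a loop of upright strip, 12 mm high above the ring's underside; its hole is 21 mm wide (y) and reaches from 16 to 36 mm from the origin. Below the eye 12 mm are free down to the wheel.
- empty_turntable_spindle (a point): Fixed point on the empty turntable's shaft axis, on top of the hub boss that carries the ring. Boss 32 mm across, 12 mm high above the wheel; neck (groove) 20 mm across, 9 mm high; shaft head 28 mm across, 12 mm high. Wheel: flat disc 150 mm across, top 62 mm above the bench, does not turn. The other turntable is alike but carries ten capped vials 38 mm tall.
- hooked_pick: Pick, about 80 g: black handle 120 x 14 x 16 mm (x, y, z) and a 6 mm steel shank that runs 50 mm beyond it and bends down at a right angle. Origin: middle of the handle, where to grip it. +x towards the hook, z up as it lies in the rest. The bent leg hangs at 110 mm along x and ends 45 mm below the handle's axis.
- hook_tip (a point): Lower end of the hooked pick's bent leg, at (110, 0, -45) mm in the pick's frame; same axes as the pick.
- rest: Fixed white tool rest, 100 x 190 mm, origin at the centre of its underside. Picks lie along its x, tips to +x, across two rails at x = -42 and +42 mm (12 mm thick, tops 52 mm above the bench: handle axis at 60 mm). 72 mm are free between the rails. Two pockets 39 mm wide, centred at y = -44.5 and +44.5 mm, with stops 10 mm high; either pick may lie in either pocket.
- straight_pick: Bystander: same handle, but a straight shank; in the rest's other pocket. Origin in the middle of the handle, axes likewise. Leave it.
- full_ring: Bystander: the same kind of ring on the turntable that carries vials; origin and axes like the ring's. Leave it.

How it is judged:
On the way, in this order (a step that is already met when the one before it is completed fails the run):
1. the hooked pick is lifted out of the rest (z of hooked_pick in the frame of rest above 0.085 m), for 0.1 s.
2. the hook pulls the ring off the shaft: the ring is more than 20 mm from the spindle axis with the hook tip still at its eye (within 25 mm) (horizontal distance between ring and empty_turntable_spindle above 0.02 m and distance between hook_tip and ring_eye below 0.025 m), for 0.1 s.
At the end, for the whole second after the job is handed in: The ring is off the shaft (origin 20 to 80 mm from the spindle axis) and at rest on the empty turntable; the hooked pick is at rest across both rails of the rest (handle axis within 8 mm of its stored height, origin within 35 mm of the rest's middle in x, 70 mm in y) (horizontal distance between ring and empty_turntable_spindle between 0.02 and 0.08 m and z of ring in the frame of empty_turntable_spindle between -0.025 and 0.012 m and linear speed of each of ring, hooked_pick below 0.02 m/s and z of hooked_pick in the frame of rest between 0.052 and 0.068 m and x of hooked_pick in the frame of rest between -0.035 and 0.035 m and y of hooked_pick in the frame of rest between -0.07 and 0.07 m); the robot touches nothing.
It fails at once if the fingers touch the ring (contact force between the fingers and ring above 1 N).
It fails at once if the loaded turntable's ring is moved more than 8 mm (distance of full_ring from where it was at the start of the episode above 0.008 m).
It fails at once if the straight pick is moved more than 15 mm (distance of straight_pick from where it was at the start of the episode above 0.015 m).
It also fails if it takes over 48 s, if anything falls off the work surface, if the arm or the gripper's body presses on something with over 40 N, if the wrist force passes 120 N, or if a joint passes its speed limit or range.

## Robot

A 6-joint arm with a two-finger parallel gripper is mounted at the origin on the work surface. World frame = base frame: x ahead of the robot, y to its left, z up, the work surface at z = 0. Lengths are in m, angles in rad, forces in N, time in s.
With the tool pointing down it reaches from about 0.35 to 0.975 m from the base axis. Payload 4.9 kg.
Tool frame: the origin (TCP) lies midway between the tips of the shut fingers; the grasp point (between the pads) lies 19 mm behind it (ctrl.tcp_to_grasp is the distance from the TCP to the grasp point, in m); z points along the fingers, y is the line along which they close (so a half turn about z gives the same grasp; the last joint's range is limited). The gripper opens to 85 mm and grips with 20 to 120 N. Pads are 22 mm wide; open, the fingers measure 114 mm over their backs; the gripper's body (76 mm by 85 mm) begins 54 mm behind the grasp point. The pads swing forward as they close: fully open they stand 13 mm farther back than shut.
Start: joints at [-1.39, 0.053, 1.613, -0, 1.476, -0.119], TCP at [0.185, -0.597, 0.203] pointing down, gripper open.
Joint ranges: [-3.01, 3.01], [-1.01, 2.22], [0.06, 2.58], [-1.02, 4.17], [0.09, 2.62], [-3.14, 3.14]. Speed limits (rad/s): [2.57, 2.57, 3.14, 3.14, 3.14, 3.14].

## Interface

Orientations are given as a rotation vector (axis times angle).
In Python, from station import ctrl, vision gives the robot as it stands (ctrl), with the cameras (vision).
- The arm moves only by the tool jog_arm, called after ">>>" as name(argument=value, ...) on one line, values as JSON. Schema: {"type":"object","properties":{"plan":{"type":"array","items":{"type":"array","items":{"type":"array","items":{"type":"number"},"minItems":7,"maxItems":7},"minItems":1,"maxItems":20},"minItems":1,"maxItems":1},"clamp_n":{"type":"number"},"only":{"type":"string"},"quiet":{"type":"boolean"},"lines":{"type":"string"}},"required":["plan"],"additionalProperties":false}. plan is a list that holds a single list of rows (three levels of brackets), with 1 to 20 rows, each of 7 numbers: the finger opening in m, then dx, dy, dz in a scale on which 1.0 is 60 cm, then a rotation vector rx, ry, rz in fractions of the full range, 1 being pi rad; each row is the pose to reach, as a shift and turn from the pose commanded when the call began, along the tool's axes at that moment; what a row does not reach only later rows make up. A row lasts 1/12 s, in which the tool goes at most 0.0417 m and 0.125 rad, less where a joint would pass 70% of its speed; a pose out of reach is approached as far as the arm can. The fingers move at their own pace and stop on an object; clamp_n is the grip in N (left out, the last holds). Time passes only in rows, so rows that do not move let the fingers close. The tool returns the time, the measured TCP pose, the force, the opening and the grip force at its end. only (a regular expression) keeps the lines of the reply that match it, lines (a string "A,B") keeps lines A to B, and quiet returns only ok. No shift or turn number may pass 1 either way. Input that does not fit is refused with a message, and nothing moves.
- ctrl.get_obs(): the state, without advancing time (a new reading comes with each control period).
- vision.get_image(name): name is "scene" or "top" or "wrist"; returns the picture (384x512x3 uint8, red, green, blue); there is no depth.
- vision.camera_params(name): a dict with "fx", "fy", "cx", "cy" (pixels), "T" (4x4, takes a point from camera to world coordinates); the wrist camera has in their place "tool_from_camera" (4x4, takes a point from camera to tool coordinates, whose origin is the TCP and whose axes are the flange's). Camera axes: x right, y down, z forward; pixel columns grow to the right and rows downward; lengths in m; the calibration is good to about 2 mm. A picture is of the moment at which its call begins: read the wrist's pose just before it. camera_params takes no time and is no camera call.
- ctrl.finish_job(): hands the job in; it is judged then, once.
The state is a dict: "t": time; "q": joint angles; "dq": joint speeds; "effort": joint torques, N m; "tool_pos": TCP position; "tool_rot": TCP orientation; "contact_force": force on the tool from outside, world axes, zero at the start; "wrist_torque": the same for the moment, N m; "opening": finger opening in m; "grip_force": force on a finger pad.
Only numpy, scipy, OpenCV 4.12 (cv2) and the standard library are available. Lean on these libraries where they do the work, as an engineer would, in place of code of your own. Each camera call takes 0.05 s, during which the arm holds its last target. There are 200 camera calls.

## Working session

There is one attempt and no reset: what is moved stays moved. The work goes in short steps, Python scripts to look and compute and a tool call to move; the robot and the scene stay as the last step left them, time stands still between calls to the robot, and variables do not carry over. Pictures are saved under pics/ and viewed, at most 10 in all, crops included, and the job is handed in when it is done.

```bash
ls; mkdir -p pics; python3 - <<'E'
from station import ctrl, vision
import cv2, numpy as np
np.set_printoptions(precision=4,suppress=True)
o=ctrl.get_obs();print(o['t'],o['tool_pos'],o['tool_rot'])
for n in("scene","top"):
    im=vision.get_image(n);cv2.imwrite(f'pics/{n}0.png',im[:,:,::-1]);p=vision.camera_params(n);print(n,p)
print(vision.camera_params("wrist"),ctrl.tcp_to_grasp)
E
```

```text
pics
station.py
0.0 [ 0.1844 -0.5964  0.2018] [-3.1043 -0.4688  0.0002]
scene {'fx': 464.391508762704, 'fy': 464.391508762704, 'cx': 248.94275647726963, 'cy': 189.51457288530764, 'T': array([[-0.5574,  0.5945, -0.5795,  1.1189],
       [ 0.8301,  0.3854, -0.4031,  0.447 ],
       [-0.0163, -0.7058, -0.7083,  0.7849],
       [ 0.    ,  0.    ,  0.    ,  1.    ]])}
top {'fx': 365.39678154161714, 'fy': 365.39678154161714, 'cx': 257.8852199489576, 'cy': 187.14365177190538, 'T': array([[-0.0307, -0.9803,  0.1949,  0.4281],
       [-0.9995,  0.0303, -0.005 ,  0.0469],
       [-0.001 , -0.1949, -0.9808,  0.8055],
       [ 0.    ,  0.    ,  0.    ,  1.    ]])}
{'fx': 336.48811805579885, 'fy': 336.48811805579885, 'cx': 259.80217607824886, 'cy': 187.91750560970948, 'tool_from_camera': array([[-0.0001, -0.959 , -0.2835,  0.0726],
       [ 1.    , -0.0001, -0.0001, -0.0011],
       [ 0.0001, -0.2835,  0.959 , -0.1712],
       [ 0.    ,  0.    ,  0.    ,  1.    ]])} 0.0187
```

View pics/scene0.png

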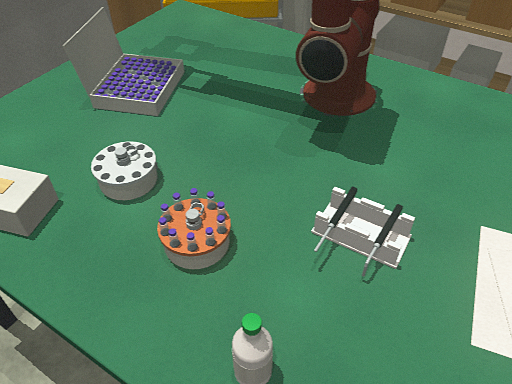

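View pics/top0.png

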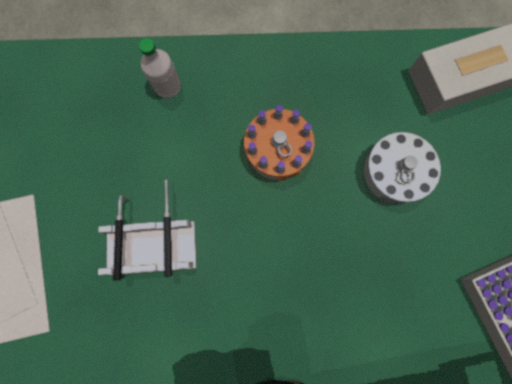

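The scene view shows the loaded orange turntable at (194,225) and the empty white one at (125,165), with the rest at (362,225). In the top view they sit at (280,143), (402,168) and (148,248). I'll enlarge the details next.

```bash
python3 - <<'E'
import cv2, numpy as np
s=cv2.imread('pics/scene0.png');t=cv2.imread('pics/top0.png')
def c(im,x,y,w=100,h=75):return cv2.resize(im[y:y+h,x:x+w],(400,300),interpolation=cv2.INTER_CUBIC)
a=np.vstack([np.hstack([c(s,308,180,120,90),c(t,90,180,133,100)]),np.hstack([c(s,80,130),c(t,355,130)])])
cv2.imwrite('pics/c1.png',a)
E
```

```text
(no output)
```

View pics/c1.png

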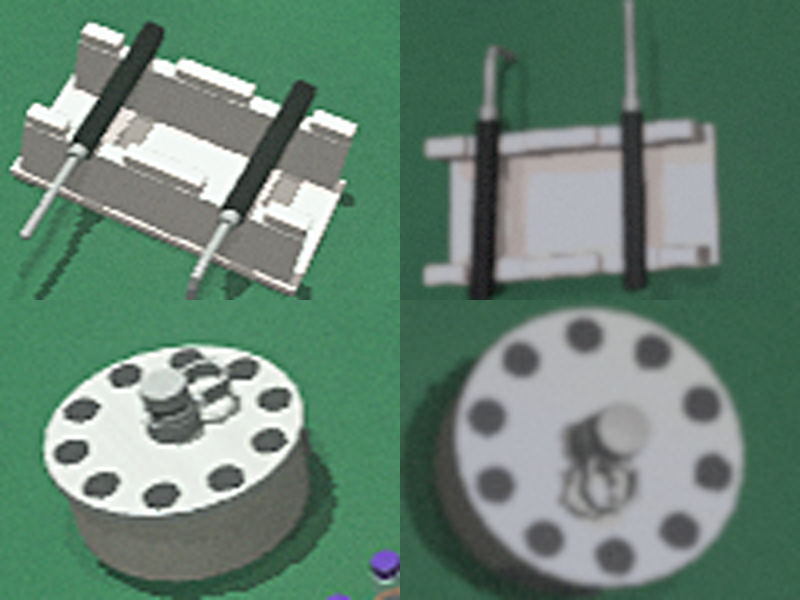

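The hooked pick is the one at larger y (top view, crop (487,200), with its bend at (500,50)). The empty turntable's eye is at crop (598,490) in the top view and (215,400) in the scene view. Next I'll measure from both views.

```bash
cat > h.py <<'E'
import numpy as np, cv2
from scipy.spatial.transform import Rotation as R
from station import ctrl, vision
np.set_printoptions(precision=4,suppress=True)
def cam(n,o=None):
    p=vision.camera_params(n)
    if n=='wrist':
        W=np.eye(4);W[:3,:3]=R.from_rotvec(o['tool_rot']).as_matrix();W[:3,3]=o['tool_pos'];p['T']=W@p['tool_from_camera']
    return p
def ray(p,uv):
    d=np.array([(uv[0]-p['cx'])/p['fx'],(uv[1]-p['cy'])/p['fy'],1]);d=p['T'][:3,:3]@d
    return p['T'][:3,3],d/np.linalg.norm(d)
def plane(p,uv,z):
    o,d=ray(p,uv);return o+d*(z-o[2])/d[2]
def tri(*rs):
    A=sum(np.eye(3)-np.outer(d,d) for o,d in rs);b=sum((np.eye(3)-np.outer(d,d))@o for o,d in rs)
    x=np.linalg.solve(A,b);return x,max(np.linalg.norm((np.eye(3)-np.outer(d,d))@(x-o)) for o,d in rs)
def cnts(m,amin):
    c,_=cv2.findContours(m.astype(np.uint8),cv2.RETR_EXTERNAL,cv2.CHAIN_APPROX_NONE)
    return [k for k in c if cv2.contourArea(k)>amin]
E
python3 - <<'E'
from h import *
S=cam('scene');T=cam('top');im={'s':cv2.imread('pics/scene0.png'),'t':cv2.imread('pics/top0.png')}
box={'s':(308,180,120,90),'t':(90,180,133,110)}
res={}
for k in 'st':
    x,y,w,h=box[k];g=im[k][y:y+h,x:x+w].max(2)
    for c in cnts(g<52,60):
        r=cv2.minAreaRect(c);b=cv2.boxPoints(r);d=sorted(range(4),key=lambda i:b[i][1])
        print(k,'handle ends',(b[d[0]]+b[d[1]])/2+[x,y],(b[d[2]]+b[d[3]])/2+[x,y],np.array(r[1]))
# wheel: bright white ellipse
for k,P,(x,y,w,h) in (('s',S,(80,130,100,75)),('t',T,(355,120,100,85))):
    g=im[k][y:y+h,x:x+w]; m=(g.min(2)>170).astype(np.uint8)
    c=max(cnts(m,100),key=cv2.contourArea); e=cv2.fitEllipse(cv2.convexHull(c)); uv=np.array(e[0])+[x,y]
    print(k,'wheel',uv,e[1],plane(P,uv,.062)); res[k]=uv
print('wheel tri',tri(ray(S,res['s']),ray(T,res['t'])))
head_s=(80+.25*163,130+.25*(378-300)); head_t=(355+.25*(623-400),130+.25*(428-300))
eye_s=(80+.25*213,130+.25*(398-300));eye_t=(355+.25*(598-400),130+.25*(488-300))
print('head',tri(ray(S,head_s),ray(T,head_t)),'eye',tri(ray(S,eye_s),ray(T,eye_t)))
E
```

```text
t handle ends [118. 220.] [118. 279.] [59. 10.]
t handle ends [168. 218.] [168. 275.] [ 6. 57.]
s wheel [122.8647 162.1191] (40.521461486816406, 65.18900299072266) [ 0.6131 -0.2639  0.062 ]
t wheel [404.461  166.3313] (64.45637512207031, 70.62049102783203) [ 0.6108 -0.2656  0.062 ]
wheel tri (array([ 0.6113, -0.2666,  0.0594]), np.float64(0.0001253329044628547))
head (array([ 0.6101, -0.2634,  0.0989]), np.float64(0.00027903855318759784)) eye (array([ 0.5852, -0.2582,  0.069 ]), np.float64(0.0021263041879036066))
```

```bash
python3 - <<'E'
from h import *
S=cam('scene');T=cam('top')
for n,s,t in (('rear',(398.9,205.5),(118,278)),('front',(377.6,244.5),(118.5,220))):
    print(n,tri(ray(S,s),ray(T,t)),plane(T,t,.06),plane(S,s,.06))
print('bend top',plane(T,(90+.3325*490,180+.3325*50),.06))
o=ctrl.get_obs();print(R.from_rotvec(o['tool_rot']).as_matrix(),o['tool_pos'])
E
```

```text
rear (array([0.4002, 0.3263, 0.0655]), np.float64(0.002495317701816541)) [0.4011 0.326  0.06  ] [0.3927 0.3273 0.06  ]
front (array([0.5161, 0.3304, 0.0609]), np.float64(0.0007886524588745366)) [0.5165 0.33   0.06  ] [0.5148 0.3309 0.06  ]
bend top [0.5565 0.0539 0.06  ]
[[ 0.9554  0.2953 -0.0003]
 [ 0.2953 -0.9554  0.0018]
 [ 0.0002 -0.0018 -1.    ]] [ 0.1845 -0.5965  0.202 ]
```

Handle middle is about (0.458, 0.328, 0.061), and the handle lies roughly along world x. On the way I'll look at the empty turntable with the wrist camera.

The manual's scale: shifts go in shares of 60 cm and turns go in shares of pi rad. Converting my numbers, 0.477 m / 0.6 = 0.795, -0.204 m / 0.6 = -0.34.

>>> jog_arm(plan=[[[0.085, 0.795, -0.34, -0.0167, 0, 0, 0], [0.085, 0.795, -0.34, -0.0167, 0, 0, 0], [0.085, 0.795, -0.34, -0.0167, 0, 0, 0], [0.085, 0.795, -0.34, -0.0167, 0, 0, 0], [0.085, 0.795, -0.34, -0.0167, 0, 0, 0], [0.085, 0.795, -0.34, -0.0167, 0, 0, 0], [0.085, 0.795, -0.34, -0.0167, 0, 0, 0], [0.085, 0.795, -0.34, -0.0167, 0, 0, 0], [0.085, 0.795, -0.34, -0.0167, 0, 0, 0], [0.085, 0.795, -0.34, -0.0167, 0, 0, 0], [0.085, 0.795, -0.34, -0.0167, 0, 0, 0], [0.085, 0.795, -0.34, -0.0167, 0, 0, 0], [0.085, 0.795, -0.34, -0.0167, 0, 0, 0], [0.085, 0.795, -0.34, -0.0167, 0, 0, 0], [0.085, 0.795, -0.34, -0.0167, 0, 0, 0], [0.085, 0.795, -0.34, -0.0167, 0, 0, 0]]])

```text
t: 1.43
tool_pos: [0.5794, -0.2616, 0.2125]
tool_rot: [-3.106, -0.469, 0.002]
contact_force: [-0.7, -0.1, -0.1]
opening: 0.0847
grip_force: 0.0
```

```bash
python3 - <<'E'
from h import *
o=ctrl.get_obs();im=vision.get_image('wrist');np.save('w1.npy',np.r_[o['tool_pos'],o['tool_rot']])
cv2.imwrite('pics/w1.png',im[:,:,::-1]);print(o['t'],o['tool_pos'],o['tool_rot'])
W=cam('wrist',o);T=W['T'];Ti=np.linalg.inv(T)
for P in ((.611,-.265,.095),(.585,-.258,.0765)):
    c=Ti@np.r_[P,1];print(W['fx']*c[0]/c[2]+W['cx'],W['fy']*c[1]/c[2]+W['cy'])
E
```

```text
1.4333 [ 0.5794 -0.2616  0.2125] [-3.1061 -0.4687  0.0018]
275.73478689144605 140.91767073256185
259.094587743145 162.345374905168
```

View pics/w1.png

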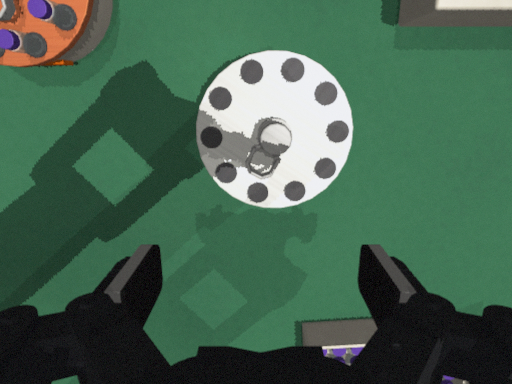

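The wheel is at (275,130), the shaft head at (276,138) and the eye loop around (262,160), all close to where I predicted. I'll zoom in on the eye.

```bash
python3 - <<'E'
import cv2
t=cv2.imread('pics/w1.png');cv2.imwrite('pics/w1c.png',cv2.resize(t[110:185,230:330],(800,600),interpolation=cv2.INTER_CUBIC))
E
```

```text
(no output)
```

View pics/w1c.png

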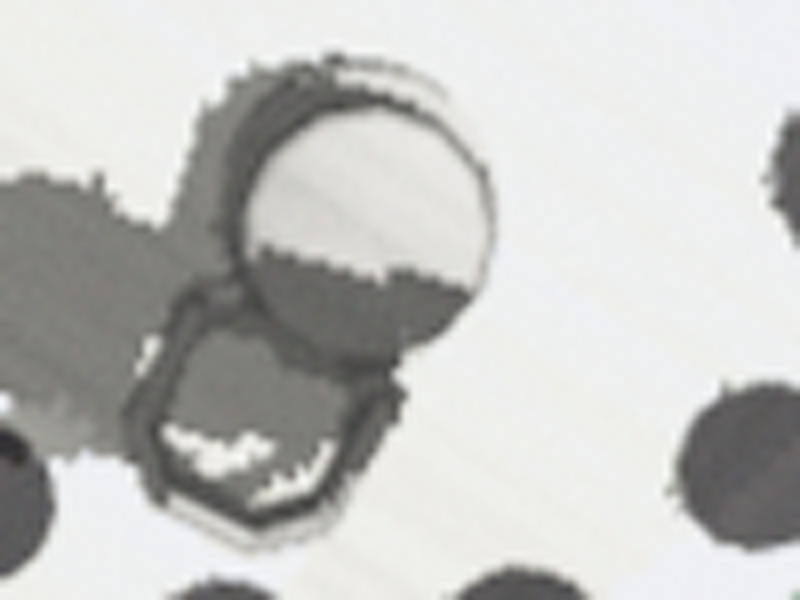

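```bash
python3 - <<'E'
from h import *
v=np.load('w1.npy');W=cam('wrist',dict(tool_pos=v[:3],tool_rot=v[3:]));T=cam('top');S=cam('scene')
f=lambda a,b:(230+a/8,110+b/8)
H=plane(W,f(370,230),.095);A=plane(W,f(252,548),.086);L=plane(W,f(130,415),.083);Rr=plane(W,f(402,398),.083)
ht=(355+.25*223,130+.25*128);hs=(80+.25*163,130+.25*78)
print('head',H,tri(ray(W,f(370,230)),ray(T,ht),ray(S,hs)))
d=A-H;print('apex',A,np.hypot(*d[:2]),np.degrees(np.arctan2(d[1],d[0])));print('LR',L,Rr,np.linalg.norm(L-Rr),(L+Rr)/2,np.linalg.norm(((L+Rr)/2-H)[:2]))
u=d[:2]/np.hypot(*d[:2]);print('eye',H[:2]+.026*u,A[:2]-.013*u)
# apex in top view crop (598,518)->, scene
at=(355+.25*(598-400),130+.25*(518-300));print('apex top',plane(T,at,.08)); print('eye3',tri(ray(W,f(255,425)),ray(T,(355+.25*198,130+.25*188))))
# wheel from wrist
im=cv2.imread('pics/w1.png');m=im.min(2)>180
c=max(cnts(m,500),key=cv2.contourArea);e=cv2.fitEllipse(cv2.convexHull(c));print('wheel',e,plane(W,e[0],.062))
E
```

```text
head [ 0.6129 -0.2648  0.095 ] (array([ 0.6112, -0.264 ,  0.0982]), np.float64(0.0021912286410019468))
apex [ 0.5732 -0.264   0.086 ] 0.03970710604701445 178.7205385883155
LR [ 0.5833 -0.2463  0.083 ] [ 0.5943 -0.2753  0.083 ] 0.031006233691546897 [ 0.5888 -0.2608  0.083 ] 0.02442490038139341
eye [ 0.5869 -0.2643] [ 0.5862 -0.2643]
apex top [ 0.5685 -0.254   0.08  ]
eye3 (array([ 0.585 , -0.26  ,  0.0721]), np.float64(0.001266465134497764))
wheel ((274.2716369628906, 128.74285888671875), (155.41847229003906, 157.7835693359375), 24.274015426635742) [ 0.6173 -0.2631  0.062 ]
```

To row units: -0.599 m / 0.6 = -0.9983, 0.058 m / 0.6 = 0.0967, 0.265 rad / 3.1416 = 0.0844.

>>> jog_arm(plan=[[[0.085, 0.0967, -0.9983, 0.05, 0, 0, 0.0844], [0.085, 0.0967, -0.9983, 0.05, 0, 0, 0.0844], [0.085, 0.0967, -0.9983, 0.05, 0, 0, 0.0844], [0.085, 0.0967, -0.9983, 0.05, 0, 0, 0.0844], [0.085, 0.0967, -0.9983, 0.05, 0, 0, 0.0844], [0.085, 0.0967, -0.9983, 0.05, 0, 0, 0.0844], [0.085, 0.0967, -0.9983, 0.05, 0, 0, 0.0844], [0.085, 0.0967, -0.9983, 0.05, 0, 0, 0.0844], [0.085, 0.0967, -0.9983, 0.05, 0, 0, 0.0844], [0.085, 0.0967, -0.9983, 0.05, 0, 0, 0.0844], [0.085, 0.0967, -0.9983, 0.05, 0, 0, 0.0844], [0.085, 0.0967, -0.9983, 0.05, 0, 0, 0.0844], [0.085, 0.0967, -0.9983, 0.05, 0, 0, 0.0844], [0.085, 0.0967, -0.9983, 0.05, 0, 0, 0.0844], [0.085, 0.0967, -0.9983, 0.05, 0, 0, 0.0844], [0.085, 0.0967, -0.9983, 0.05, 0, 0, 0.0844], [0.085, 0.0967, -0.9983, 0.05, 0, 0, 0.0844], [0.085, 0.0967, -0.9983, 0.05, 0, 0, 0.0844]]])

```text
t: 2.98
tool_pos: [0.4591, 0.3265, 0.1831]
tool_rot: [3.141, 0.052, 0.0]
contact_force: [-0.4, 0.4, -0.5]
opening: 0.0848
grip_force: 0.0
```

```bash
python3 - <<'E'
from h import *
o=ctrl.get_obs();im=vision.get_image('wrist');np.save('w2.npy',np.r_[o['tool_pos'],o['tool_rot']])
cv2.imwrite('pics/w2.png',im[:,:,::-1]);print(o['t'],o['tool_pos'],o['tool_rot'])
W=cam('wrist',o);T=W['T'];Ti=np.linalg.inv(T)
for P in ((.400,.326,.06),(.516,.330,.06)):
    c=Ti@np.r_[P,1];print(W['fx']*c[0]/c[2]+W['cx'],W['fy']*c[1]/c[2]+W['cy'])
E
```

```text
2.9833 [0.4591 0.3265 0.1831] [3.1405 0.0519 0.0002]
259.48431125823606 232.68929022851944
259.23740098333644 107.12813529748063
```

View pics/w2.png

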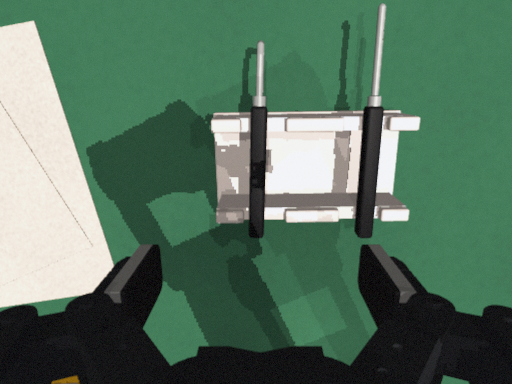

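The hooked pick's handle runs from (259.5,106) to (257,237). The straight pick is at column 370 and the stops at (226,125), so clearance is fine.

```bash
python3 - <<'E'
from h import *
v=np.load('w2.npy');W=cam('wrist',dict(tool_pos=v[:3],tool_rot=v[3:]));T=cam('top');S=cam('scene')
g=cv2.imread('pics/w2.png').max(2)[95:250,235:285]
c=max(cnts(g<45,300),key=cv2.contourArea);r=cv2.minAreaRect(c);print(r)
F=plane(W,(259.5,106),.066);B=plane(W,(257,237),.060);M=(F+B)/2;print(F,B,np.linalg.norm(F-B),M,np.arctan2(*(F-B)[1::-1]))
print(tri(ray(W,(259.5,106)),ray(T,(118.5,220)),ray(S,(377.6,244.5))),tri(ray(W,(257,237)),ray(T,(118,278)),ray(S,(398.9,205.5))))
A=R.from_rotvec(v[3:]).as_matrix();G=M.copy();G[2]=.060-.0187;print('move',A.T@(G-v[:3]))
# rails centre in x: front rail top edges rows ~ (250..), rear
print('front rail',plane(W,(310,125),.062),'rear rail',plane(W,(310,215),.062))
E
```

```text
((22.035099029541016, 76.98786926269531), (15.403454780578613, 130.34695434570312), 1.4943335056304932)
[0.5172 0.3298 0.066 ] [0.3955 0.3282 0.06  ] 0.12192611719649078 [0.4563 0.329  0.063 ] 0.013086788886319057
(array([0.5165, 0.3302, 0.0612]), np.float64(0.0010831199274259594)) (array([0.3994, 0.327 , 0.0654]), np.float64(0.0034136140464667013))
move [-0.0026 -0.0027  0.1418]
front rail [0.5026 0.286  0.062 ] rear rail [0.4202 0.2798 0.062 ]
```

To row units: 0.143 m / 0.6 = 0.2383, 0.12 m / 0.6 = 0.2, 0.02 rad / 3.1416 = 0.0064.

>>> jog_arm(plan=[[[0.06, -0.0033, -0.005, 0.0667, 0, 0, 0.0064], [0.05, -0.0033, -0.005, 0.1333, 0, 0, 0.0064], [0.05, -0.0033, -0.005, 0.2, 0, 0, 0.0064], [0.05, -0.0033, -0.005, 0.2383, 0, 0, 0.0064], [0.05, -0.0033, -0.005, 0.2383, 0, 0, 0.0064], [0.05, -0.0033, -0.005, 0.2383, 0, 0, 0.0064], [0.0, -0.0033, -0.005, 0.2383, 0, 0, 0.0064], [0.0, -0.0033, -0.005, 0.2383, 0, 0, 0.0064], [0.0, -0.0033, -0.005, 0.2383, 0, 0, 0.0064], [0.0, -0.0033, -0.005, 0.2383, 0, 0, 0.0064], [0.0, -0.0033, -0.005, 0.2383, 0, 0, 0.0064], [0.0, -0.0033, -0.005, 0.2383, 0, 0, 0.0064], [0.0, -0.0033, -0.005, 0.2383, 0, 0, 0.0064], [0.0, -0.0033, -0.005, 0.2383, 0, 0, 0.0064]]], clamp_n=110)

```text
t: 4.2
tool_pos: [0.4564, 0.3311, 0.0401]
tool_rot: [3.141, 0.024, -0.0]
contact_force: [-0.0, 1.1, 0.3]
opening: -0.0002
grip_force: 0.0
```

The fingers closed on nothing, so I'll take a look.

```bash
python3 - <<'E'
from h import *
w=vision.get_image('wrist')[:,:,::-1];s=vision.get_image('scene')[:,:,::-1];t=vision.get_image('top')[:,:,::-1]
r=lambda a:cv2.resize(a,(400,300),interpolation=cv2.INTER_CUBIC)
cv2.imwrite('pics/m3.png',np.vstack([np.hstack([r(w),r(s[150:285,300:480])]),np.hstack([r(t[180:280,70:203]),r(s)])]))
o=ctrl.get_obs();print(o['opening'],o['grip_force'],o['tool_pos'])
E
```

```text
-0.0002454767814848717 0.0 [0.4563 0.331  0.04  ]
```

View pics/m3.png

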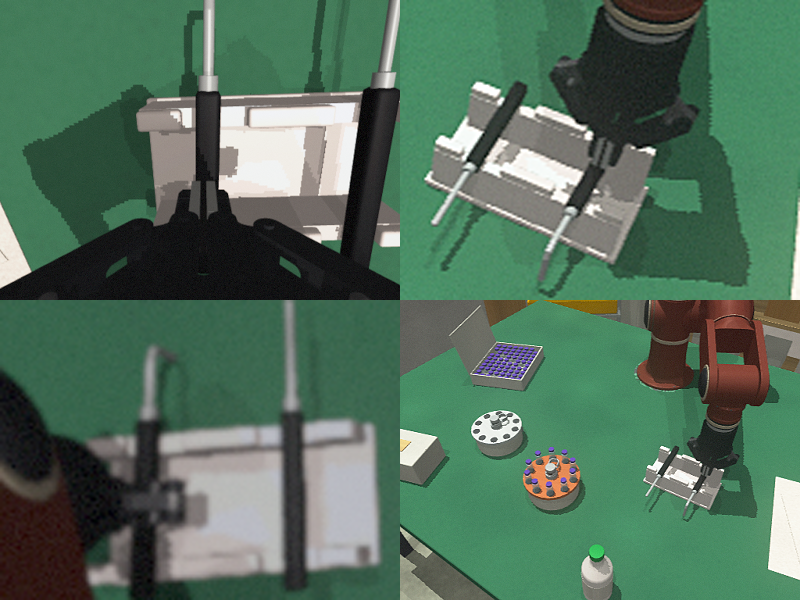

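In the wrist view (upper left) the fingertips are at (203,195), over or around the handle, and it isn't clear which. I'll enlarge that area with more brightness.

```bash
python3 - <<'E'
from h import *
w=vision.get_image('wrist')[:,:,::-1];s=vision.get_image('scene')[:,:,::-1]
r=lambda a:cv2.resize(np.clip(255*(a/255.)**.5,0,255).astype(np.uint8),(400,540),interpolation=cv2.INTER_CUBIC)
print(w.shape)
cv2.imwrite('pics/m4.png',np.hstack([r(w[200:335,210:310]),r(s[190:271,355:415])]))
E
```

```text
(384, 512, 3)
```

View pics/m4.png

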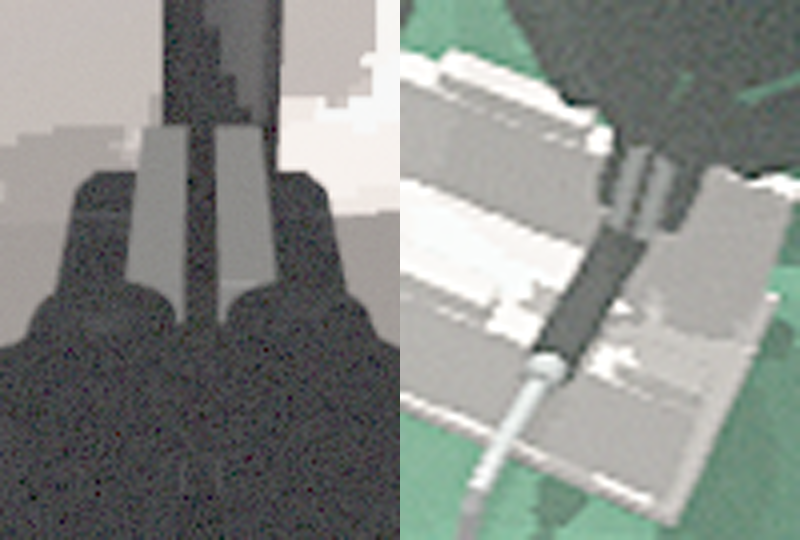

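The pads appear to be shut right at the handle, and there's no force reading. I'll reopen and close again with a moderate grip, watching it step by step.

>>> jog_arm(plan=[[[0.05, 0, 0, 0, 0, 0, 0], [0.05, 0, 0, 0, 0, 0, 0], [0.05, 0, 0, 0, 0, 0, 0], [0.05, 0, 0, 0, 0, 0, 0]]], clamp_n=40)

```text
t: 4.78
tool_pos: [0.4564, 0.331, 0.04]
tool_rot: [3.141, 0.023, -0.0]
contact_force: [-0.9, 0.3, -0.3]
opening: 0.0478
grip_force: 0.0
```

>>> jog_arm(plan=[[[0.02, 0, 0, 0, 0, 0, 0], [0.02, 0, 0, 0, 0, 0, 0], [0.02, 0, 0, 0, 0, 0, 0]]], clamp_n=40)

```text
t: 5.03
tool_pos: [0.4564, 0.331, 0.0401]
tool_rot: [3.141, 0.023, -0.0]
contact_force: [-1.1, -0.2, 0.4]
opening: 0.02
grip_force: 0.0
```

>>> jog_arm(plan=[[[0.0, 0, 0, 0, 0, 0, 0], [0.0, 0, 0, 0, 0, 0, 0]]], clamp_n=40)

```text
t: 5.2
tool_pos: [0.4568, 0.3295, 0.0423]
tool_rot: [3.137, 0.024, -0.001]
contact_force: [-6.2, -6.1, 14.0]
opening: 0.0003
grip_force: 7.1
```

>>> jog_arm(plan=[[[0.0, 0, 0, 0, 0, 0, 0], [0.0, 0, 0, 0, 0, 0, 0]]], clamp_n=40)

```text
t: 5.37
tool_pos: [0.4568, 0.3307, 0.0428]
tool_rot: [3.14, 0.023, -0.0]
contact_force: [-6.6, -4.6, 13.7]
opening: 0.0003
grip_force: 7.0
```

```bash
cat > snap.py <<'E'
from h import *
import sys
w=vision.get_image('wrist')[:,:,::-1];s=vision.get_image('scene')[:,:,::-1]
r=lambda a:cv2.resize(np.clip(255*(a/255.)**.5,0,255).astype(np.uint8),(400,300),interpolation=cv2.INTER_CUBIC)
np.save(sys.argv[1],np.hstack([r(w[190:340,160:360]),r(s[180:270,330:450])]))
E
python3 snap.py a.npy
```

>>> jog_arm(plan=[[[0.04, 0, 0, 0, 0, 0, 0], [0.04, 0, 0, 0, 0, 0, 0], [0.04, 0, 0, 0, 0, 0, 0], [0.04, 0, 0, 0, 0, 0, 0], [0.04, 0, 0, 0, 0, 0, 0], [0.04, 0, 0, 0, 0, 0, 0]]], clamp_n=40)

```text
t: 5.97
tool_pos: [0.4562, 0.3309, 0.0397]
tool_rot: [3.141, 0.023, -0.001]
contact_force: [-0.4, 0.3, -0.4]
opening: 0.0398
grip_force: 0.0
```

```bash
python3 snap.py b.npy; python3 -c "
import numpy as np,cv2;cv2.imwrite('pics/m5.png',np.vstack([np.load('a.npy'),np.load('b.npy')]))"
```

```text
(no output)
```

View pics/m5.png

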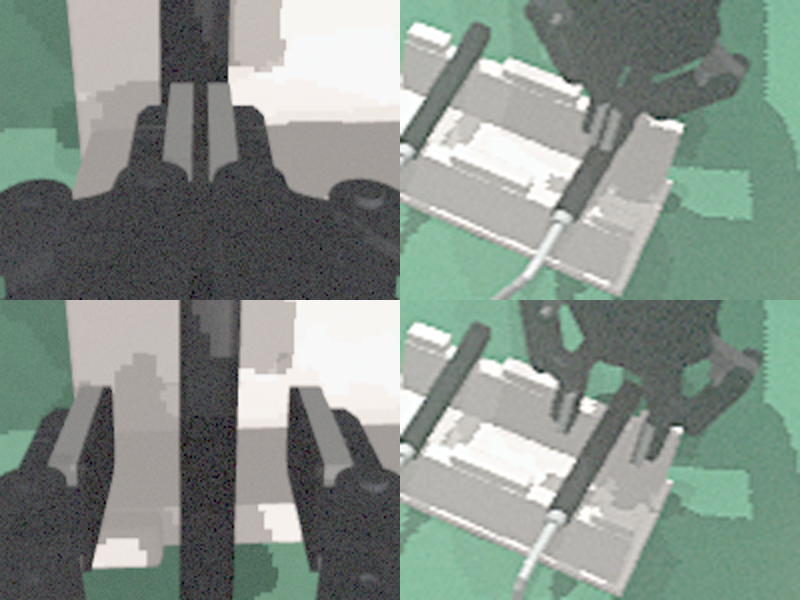

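```bash
python3 - <<'E'
from h import *
S=cam('scene');Ti=np.linalg.inv(S['T'])
def pr(P):
    c=Ti@np.r_[P,1];return np.array([S['fx']*c[0]/c[2]+S['cx'],S['fy']*c[1]/c[2]+S['cy']])
for z in (.04,.05,.06,.068,.08):
    a=[((pr((x,y,z))-[330,180])/.3+[400,300]).round() for y in (.311,.351) for x in (.445,.467)];print(z,*a)
W=cam('wrist',ctrl.get_obs());Wi=np.linalg.inv(W['T'])
for y in(.311,.351):
  for x in (.445,.467):
    c=Wi@np.r_[x,y,.04,1];print((W['fx']*c[0]/c[2]+W['cx']-160)*2,(W['fy']*c[1]/c[2]+W['cy']-190)*2+300)
o=ctrl.get_obs();print(o['q'],o['tool_pos'])
E
```

```text
0.04 [567. 447.] [553. 470.] [628. 474.] [615. 498.]
0.05 [570. 437.] [556. 460.] [632. 464.] [618. 487.]
0.06 [573. 426.] [559. 449.] [635. 453.] [622. 477.]
0.068 [576. 418.] [561. 440.] [638. 445.] [625. 468.]
0.08 [579. 405.] [565. 427.] [642. 432.] [629. 455.]
274.6760943548974 410.2477428642248
278.45407033548383 336.01718296043725
131.3247359153491 408.3345738651303
130.17157550208333 333.96923909672205
[0.4954 0.0669 1.8854 0.     1.1897 2.0514] [0.4563 0.3309 0.0398]
```

The open-finger picture settles it. Both the scene rays and the apparent pad gap put the real fingertips about 28 mm above the reported TCP, so the pads closed on top of the handle. I'll go down 27 mm further, shift 2.5 mm sideways and grip.

>>> jog_arm(plan=[[[0.045, 0, 0.0042, 0.0167, 0, 0, 0], [0.045, 0, 0.0042, 0.0333, 0, 0, 0], [0.045, 0, 0.0042, 0.045, 0, 0, 0], [0.045, 0, 0.0042, 0.045, 0, 0, 0]]], clamp_n=60)

```text
t: 6.4
tool_pos: [0.4545, 0.3273, 0.01]
tool_rot: [3.139, 0.023, -0.007]
contact_force: [-0.2, -0.7, 0.1]
opening: 0.0449
grip_force: 0.0
```

>>> jog_arm(plan=[[[0.0, 0, 0, 0, 0, 0, 0], [0.0, 0, 0, 0, 0, 0, 0], [0.0, 0, 0, 0, 0, 0, 0], [0.0, 0, 0, 0, 0, 0, 0], [0.0, 0, 0, 0, 0, 0, 0], [0.0, 0, 0, 0, 0, 0, 0]]], clamp_n=110)

```text
t: 6.9
tool_pos: [0.4569, 0.3288, 0.0136]
tool_rot: [-3.141, -0.023, -0.002]
contact_force: [0.9, -0.2, 0.8]
opening: 0.0123
grip_force: 107.4
```

Gripped: opening is 12.3 mm and force 107 N. Now lift and carry the pick to above the eye.

The manual's scale: shifts go in shares of 60 cm and turns go in shares of pi rad. Converting my numbers, -0.14 m / 0.6 = -0.2333, -0.05 m / 0.6 = -0.0833.

>>> jog_arm(plan=[[[0, 0, 0, -0.0333, 0, 0, 0], [0, 0, 0, -0.0833, 0, 0, 0], [0, 0, 0, -0.15, 0, 0, 0], [0, 0, 0, -0.2, 0, 0, 0], [0, 0, 0, -0.2333, 0, 0, 0], [0, 0, 0, -0.2333, 0, 0, 0]]])

```text
t: 7.4
tool_pos: [0.4596, 0.3303, 0.1597]
tool_rot: [-3.136, -0.023, -0.015]
contact_force: [0.5, 0.5, -0.1]
opening: 0.0121
grip_force: 107.4
```

>>> jog_arm(plan=[[[0, 0.0017, 0.0333, 0, 0, 0, 0.0032], [0, 0.0017, 0.0833, 0, 0, 0, 0.0064], [0, 0.0033, 0.15, 0, 0, 0, 0.0095], [0, 0.005, 0.2167, 0, 0, 0, 0.0127], [0, 0.0067, 0.2833, 0, 0, 0, 0.0159], [0, 0.0083, 0.35, 0, 0, 0, 0.0191], [0, 0.01, 0.4167, 0, 0, 0, 0.0223], [0, 0.0117, 0.4833, 0, 0, 0, 0.0255], [0, 0.0117, 0.55, 0, 0, 0, 0.0286], [0, 0.0133, 0.6167, 0, 0, 0, 0.0318], [0, 0.015, 0.6833, 0, 0, 0, 0.035], [0, 0.0167, 0.75, 0, 0, 0, 0.0382], [0, 0.0183, 0.8167, 0, 0, 0, 0.0414], [0, 0.0192, 0.8833, 0, 0, 0, 0.0446], [0, 0.0192, 0.9333, 0, 0, 0, 0.0493], [0, 0.0192, 0.9583, 0, 0, 0, 0.0493], [0, 0.0192, 0.9583, 0, 0, 0, 0.0493], [0, 0.0192, 0.9583, 0, 0, 0, 0.0493]]])

```text
t: 8.9
tool_pos: [0.4758, -0.2457, 0.1517]
tool_rot: [-3.132, 0.221, 0.003]
contact_force: [0.1, 0.2, -0.8]
opening: 0.0121
grip_force: 107.5
```

To row units: 0.05 m / 0.6 = 0.0833, 0.04 m / 0.6 = 0.0667.

>>> jog_arm(plan=[[[0, 0, 0, 0.0333, 0, 0, 0], [0, 0, 0, 0.0667, 0, 0, 0], [0, 0, 0, 0.0833, 0, 0, 0], [0, 0, 0, 0.0833, 0, 0, 0], [0, 0, 0, 0.0833, 0, 0, 0]]])

```text
t: 9.32
tool_pos: [0.4762, -0.2448, 0.1025]
tool_rot: [-3.133, 0.217, 0.002]
contact_force: [-1.0, -0.3, 0.1]
opening: 0.0117
grip_force: 107.5
```

```bash
python3 - <<'E'
from h import *
o=ctrl.get_obs();np.save('w6.npy',np.r_[o['tool_pos'],o['tool_rot']]);I={n:vision.get_image(n)[:,:,::-1].copy() for n in('wrist','scene','top')}
for n in I: cv2.imwrite(f'pics/k_{n}.png',I[n])
A=R.from_rotvec(o['tool_rot']).as_matrix();tip=o['tool_pos']+A@[.11,0,-.0014];print(o['tool_pos'],o['tool_rot'],'tip',tip)
for n in I:
    p=cam(n,o);Ti=np.linalg.inv(p['T'])
    for P in (tip,(.586,-.261,.0765)):
        c=Ti@np.r_[P,1];print(n,p['fx']*c[0]/c[2]+p['cx'],p['fy']*c[1]/c[2]+p['cy'])
p=cam('wrist',o);Ti=np.linalg.inv(p['T']);c=Ti@np.r_[tip,1];u,v=int(p['fx']*c[0]/c[2]+p['cx']),int(p['fy']*c[1]/c[2]+p['cy'])
x0,y0=max(u-67,0),max(v-60,0)
print('wrist crop',x0,y0)
r=lambda a:cv2.resize(a,(400,300),interpolation=cv2.INTER_CUBIC)
w=I['wrist'];cv2.imwrite('pics/m6.png',np.vstack([np.hstack([r(w[y0:y0+100,x0:x0+133]),r(w)]),np.hstack([r(I['scene'][130:205,80:180]),r(I['top'][130:205,355:455])])]))
E
```

```text
[ 0.4762 -0.2448  0.1025] [-3.133   0.2174  0.0022] tip [ 0.5852 -0.26    0.1037]
wrist 262.38842011118487 0.9598729012597289
wrist 263.77914642987247 11.635474920895518
scene 128.9498420661193 142.52232916308694
scene 130.67854612781292 151.52542330945596
top 411.3296297981474 173.7080222553648
top 406.3197969472397 176.36470987485924
wrist crop 195 0
```

View pics/m6.png

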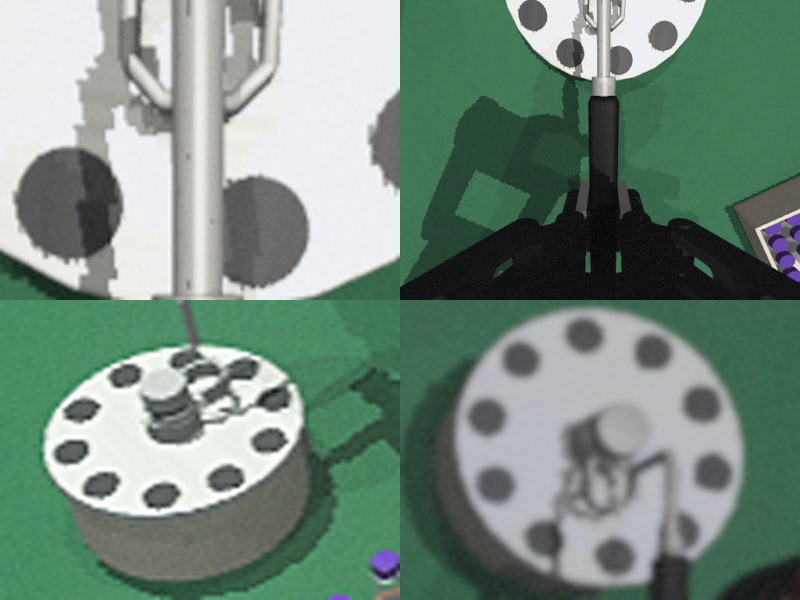

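The wrist view shows the shank at crop column 200, centred between the loop's sides (125 and 280) and in line with it. In the scene view the leg end is at crop (195,348), where I predicted it. I'll check the along-axis offset.

```bash
python3 - <<'E'
from h import *
v=np.load('w6.npy');W=cam('wrist',dict(tool_pos=v[:3],tool_rot=v[3:]));T=cam('top');S=cam('scene')
tip,e=tri(ray(S,(80+.25*195,130+.25*48)),ray(T,(355+.25*234,130+.25*169)));print('tip tri',tip,e)
u=np.array([np.cos(-.14),np.sin(-.14)]);H=np.array([.6115,-.2645])
for z in(.08,.086):
    a=plane(W,(262,37.5),z);print('apex',a,'dist from shaft',np.dot(H-a[:2],u),'eye by apex',a[:2]+.013*u)
print('L,R',plane(W,(195+125/3,15),.08),plane(W,(195+280/3,15),.08),'eye by shaft',H-.026*u,'tip pred along',np.dot(H-[.5852,-.260],u))
E
```

```text
tip tri [ 0.5863 -0.2615  0.1063] 0.002001995069188187
apex [ 0.5732 -0.2583  0.08  ] dist from shaft 0.0387951106934528 eye by apex [ 0.5861 -0.2601]
apex [ 0.5724 -0.2581  0.086 ] dist from shaft 0.03958787542415434 eye by apex [ 0.5853 -0.2599]
L,R [ 0.5857 -0.2467  0.08  ] [ 0.582  -0.2733  0.08  ] eye by shaft [ 0.5858 -0.2609] tip pred along 0.026670624716291412
```

The tip is within about 1 mm of the eye centre by both methods. Lowering into the eye now.

To row units: 0.037 m / 0.6 = 0.0617, 0.03 m / 0.6 = 0.05.

>>> jog_arm(plan=[[[0, 0, 0, 0.0167, 0, 0, 0], [0, 0, 0, 0.0333, 0, 0, 0], [0, 0, 0, 0.05, 0, 0, 0], [0, 0, 0, 0.0617, 0, 0, 0], [0, 0, 0, 0.0617, 0, 0, 0], [0, 0, 0, 0.0617, 0, 0, 0], [0, 0, 0, 0.0617, 0, 0, 0]]], clamp_n=120)

```text
t: 10.05
tool_pos: [0.4766, -0.2464, 0.0661]
tool_rot: [3.134, -0.22, 0.0]
contact_force: [-0.1, -0.5, -0.7]
opening: 0.0118
grip_force: 118.5
```

>>> jog_arm(plan=[[[0, -0.005, 0, 0, 0, 0, 0], [0, -0.01, 0, 0, 0, 0, 0], [0, -0.015, 0, 0, 0, 0, 0], [0, -0.02, 0, 0, 0, 0, 0], [0, -0.02, 0, 0, 0, 0, 0]]])

```text
t: 10.47
tool_pos: [0.4659, -0.2452, 0.0673]
tool_rot: [3.132, -0.221, 0.007]
contact_force: [4.2, 0.2, -0.8]
opening: 0.0116
grip_force: 118.5
```

Engaged, with 4 N of pull. I'll keep pulling.

To row units: -0.009 m / 0.6 = -0.015, -0.006 m / 0.6 = -0.01.

>>> jog_arm(plan=[[[0, -0.005, 0, 0, 0, 0, 0], [0, -0.01, 0, 0, 0, 0, 0], [0, -0.015, 0, 0, 0, 0, 0], [0, -0.015, 0, 0, 0, 0, 0]]])

```text
t: 10.8
tool_pos: [0.4555, -0.2434, 0.0667]
tool_rot: [3.133, -0.22, 0.0]
contact_force: [0.9, 0.2, -0.4]
opening: 0.0119
grip_force: 119.4
```

>>> jog_arm(plan=[[[0, -0.005, 0, 0, 0, 0, 0], [0, -0.01, 0, 0, 0, 0, 0], [0, -0.015, 0, 0, 0, 0, 0], [0, -0.02, 0, 0, 0, 0, 0], [0, -0.025, 0, 0, 0, 0, 0], [0, -0.025, 0, 0, 0, 0, 0], [0, -0.025, 0, 0, 0, 0, 0], [0, -0.025, 0, 0, 0, 0, 0]]])

```text
t: 11.47
tool_pos: [0.4408, -0.2412, 0.0661]
tool_rot: [-3.134, 0.22, 0.0]
contact_force: [-0.1, -0.6, -1.0]
opening: 0.0121
grip_force: 119.4
```

```bash
cat > chk.py <<'E'
from h import *
S=cam('scene');Ti=np.linalg.inv(S['T']);a=cv2.imread('pics/scene0.png').astype(int);b=vision.get_image('scene')[:,:,::-1].astype(int)
H=np.array([.6115,-.2645]);u=np.array([np.cos(-.14),np.sin(-.14)])
for d in (0,.026,.039,.055,.068):
    for z in(.065,.08):
        c=Ti@np.r_[H-d*u,z,1];print(d,z,(np.array([S['fx']*c[0]/c[2]+S['cx'],S['fy']*c[1]/c[2]+S['cy']])-[105,140]).round(1),end=' ')
print()
for n,I in (('before',a),('after',b)):
    g=I[140:175,105:165].min(2);print(n);print('\n'.join(''.join('.' if v>170 else '+' if v>110 else '#' for v in r) for r in g))
E
python3 chk.py
```

```text
0 0.065 [17.9 20.7] 0 0.08 [16.6 15.8] 0.026 0.065 [26.7 15.2] 0.026 0.08 [25.5 10.4] 0.039 0.065 [31.1 12.5] 0.039 0.08 [29.9  7.7] 0.055 0.065 [36.3  9.2] 0.055 0.08 [35.2  4.4] 0.068 0.065 [40.6  6.6] 0.068 0.08 [39.5  1.8] 
before
############################################################
####################++..+++++###############################
##############+......+++..........+#########################
#########++.......+######.............######################
#######+..........########.........+++..+###################
####++...........+#####+...+.....+#####...+#################
##+..+###.........###+.+#####...#######+....################
+..+######+........+.+########+++######+.....###############
..+#######...........#########++#######.......+#############
..+#######...........+##++...+..######.........#############
...######+...........+#+......+#+...............############
...+##++.............+......+###+................###########
....................+#....+#####+........++####..+##########
...................+##+..+#######.......+######+..##########
..........+
[... 2710 characters left out ...]
........+######....##########
.............##########++.............+#######...+##########
..............+######++...............#########..###########
......................................+#######..+###########
.......................................#####+..+############
...............................................#############
..............................................+#############
.............................................+##############
...............................+++..........+###############
.............................######+.......+################
###+.......................+#######+......+#################
####+......................#########.....###################
```

The scene mask shows the C lying on the wheel, centred about 29 mm from the shaft with its eye at (39,7). It's off. I'll centre the leg in the eye and lift out.

To row units: -0.09 m / 0.6 = -0.15, 0.006 m / 0.6 = 0.01.

>>> jog_arm(plan=[[[0, 0.005, 0, 0, 0, 0, 0], [0, 0.01, 0, 0, 0, 0, 0], [0, 0.01, 0, 0, 0, 0, 0], [0, 0.01, 0, -0.0167, 0, 0, 0], [0, 0.01, 0, -0.0417, 0, 0, 0], [0, 0.01, 0, -0.0833, 0, 0, 0], [0, 0.01, 0, -0.1333, 0, 0, 0], [0, 0.01, 0, -0.15, 0, 0, 0], [0, 0.01, 0, -0.15, 0, 0, 0], [0, 0.01, 0, -0.15, 0, 0, 0]]])

```text
t: 12.35
tool_pos: [0.447, -0.2422, 0.1564]
tool_rot: [3.133, -0.22, 0.001]
contact_force: [-0.5, 0.0, -0.5]
opening: 0.0114
grip_force: 119.4
```

```bash
python3 chk.py | tail -36 | head -24; python3 - <<'E'
from h import *
o=ctrl.get_obs();A=R.from_rotvec(o['tool_rot']);B=R.from_rotvec([-3.141,-.023,0]);print(o['tool_pos'],A.apply(np.array([.4569,.3288,.1536])-o['tool_pos'],inverse=True),(A.inv()*B).as_rotvec())
E
```

```text
after
############################################################
####################++...++++###############################
##############+......+++..........++++.+####################
#########++........######..........+###..###################
#######+..........#######+........######+.+#################
####+............+#######+......#########.+#################
##+..+###.........#######.....+##########..#################
+..+######+........+###........########...+..###############
..+#######.....................+######+.+###..+#############
..+#######......................+###+..#####...#############
...######+...........................######+....############
...+##++.............#.....####+.....####++......###########
....................+#...####++#+....+#########..+##########
...................+##..+#........+#############+###########
..........+#+....+####+++.........+....+#######+..##########
...........#############.........+#....+#######+..+#########
...........+############........+#......#######....#########
............+###########+.....+##........+##+......#########
............+############..####....................#########
............+########++##..........................#########
.............######+++####.........................#########
............+.++++++######........................+#########
............#############+...............+###.....##########
[ 0.4462 -0.2416  0.1549] [-0.0691 -0.5663  0.0018] [-0.0004  0.0014 -0.1549]
```

To row units: -0.566 m / 0.6 = -0.9433, -0.069 m / 0.6 = -0.115, -0.155 rad / 3.1416 = -0.0493.

>>> jog_arm(plan=[[[0, -0.005, -0.0333, 0, 0, 0, -0.0032], [0, -0.01, -0.0833, 0, 0, 0, -0.0064], [0, -0.0183, -0.15, 0, 0, 0, -0.0095], [0, -0.0267, -0.2167, 0, 0, 0, -0.0127], [0, -0.035, -0.2833, 0, 0, 0, -0.0159], [0, -0.0433, -0.35, 0, 0, 0, -0.0191], [0, -0.0517, -0.4167, 0, 0, 0, -0.0223], [0, -0.06, -0.4833, 0, 0, 0, -0.0255], [0, -0.0683, -0.55, 0, 0, 0, -0.0286], [0, -0.0767, -0.6167, 0, 0, 0, -0.0318], [0, -0.085, -0.6833, 0, 0, 0, -0.035], [0, -0.0933, -0.75, 0, 0, 0, -0.0382], [0, -0.1017, -0.8167, 0, 0, 0, -0.0414], [0, -0.1083, -0.8833, 0, 0, 0, -0.0446], [0, -0.115, -0.925, 0, 0, 0, -0.0493], [0, -0.115, -0.9433, 0, 0, 0, -0.0493], [0, -0.115, -0.9433, 0, 0, 0, -0.0493], [0, -0.115, -0.9433, 0, 0, 0, -0.0493], [0, -0.115, -0.9433, 0, 0, 0, -0.0493]]])

```text
t: 13.98
tool_pos: [0.4572, 0.3265, 0.1549]
tool_rot: [3.14, 0.021, -0.003]
contact_force: [1.1, -0.4, -0.9]
opening: 0.0118
grip_force: 119.4
```

```bash
python3 - <<'E'
from h import *
o=ctrl.get_obs();im=vision.get_image('wrist')[:,:,::-1];cv2.imwrite('pics/w7.png',im);print(o['tool_pos'],o['tool_rot'])
# handle line & front end relative to the tool, steel shank direction
g=im.max(2);m=(g[60:220,225:300]<50);c=max(cnts(m,300),key=cv2.contourArea);print(cv2.boundingRect(c),'+225,60')
g0=cv2.imread('pics/k_wrist.png').max(2);c=max(cnts(g0[60:220,225:300]<50,300),key=cv2.contourArea);print('at hooking',cv2.boundingRect(c))
E
```

```text
[0.4572 0.3265 0.1549] [ 3.1399  0.0212 -0.0028]
(16, 63, 39, 97) +225,60
at hooking (16, 63, 39, 97)
```

The pick hasn't shifted in the grip. Lower it into the rest, slowly at the end.

To row units: 0.14 m / 0.6 = 0.2333, -0.002 m / 0.6 = -0.0033.

>>> jog_arm(plan=[[[0, 0, -0.0033, 0.05, 0, 0, 0], [0, 0, -0.0033, 0.1, 0, 0, 0], [0, 0, -0.0033, 0.15, 0, 0, 0], [0, 0, -0.0033, 0.1833, 0, 0, 0], [0, 0, -0.0033, 0.2083, 0, 0, 0], [0, 0, -0.0033, 0.2217, 0, 0, 0], [0, 0, -0.0033, 0.23, 0, 0, 0], [0, 0, -0.0033, 0.2333, 0, 0, 0], [0, 0, -0.0033, 0.2333, 0, 0, 0], [0, 0, -0.0033, 0.2333, 0, 0, 0]]])

```text
t: 14.87
tool_pos: [0.4586, 0.3303, 0.0175]
tool_rot: [-3.14, -0.023, -0.003]
contact_force: [-0.1, -0.3, -0.4]
opening: 0.0123
grip_force: 119.4
```

To row units: 0.002 m / 0.6 = 0.0033, 0.001 m / 0.6 = 0.0017.

>>> jog_arm(plan=[[[0, 0, 0, 0.0017, 0, 0, 0], [0, 0, 0, 0.0033, 0, 0, 0], [0, 0, 0, 0.0033, 0, 0, 0], [0, 0, 0, 0.0033, 0, 0, 0]]])

```text
t: 15.2
tool_pos: [0.4577, 0.3301, 0.0144]
tool_rot: [-3.141, -0.024, -0.001]
contact_force: [-0.4, 0.4, -1.5]
opening: 0.0121
grip_force: 119.4
```

>>> jog_arm(plan=[[[0.012, 0, 0, 0, 0, 0, 0], [0.02, 0, 0, 0, 0, 0, 0], [0.045, 0, 0, 0, 0, 0, 0], [0.045, 0, 0, 0, 0, 0, 0], [0.045, 0, 0, 0, 0, 0, 0], [0.045, 0, 0, 0, 0, 0, 0]]], clamp_n=20)

```text
t: 15.7
tool_pos: [0.4576, 0.3301, 0.0142]
tool_rot: [-3.141, -0.023, -0.0]
contact_force: [0.7, -0.2, -0.2]
opening: 0.0451
grip_force: 0.0
```

Retreat straight up, then check the pick numerically against the first images.

To row units: -0.17 m / 0.6 = -0.2833, -0.15 m / 0.6 = -0.25.

>>> jog_arm(plan=[[[0.045, 0, 0, -0.05, 0, 0, 0], [0.045, 0, 0, -0.1167, 0, 0, 0], [0.045, 0, 0, -0.1833, 0, 0, 0], [0.045, 0, 0, -0.25, 0, 0, 0], [0.06, 0, 0, -0.2833, 0, 0, 0], [0.06, 0, 0, -0.2833, 0, 0, 0], [0.06, 0, 0, -0.2833, 0, 0, 0], [0.06, 0, 0, -0.2833, 0, 0, 0]]])

```text
t: 16.37
tool_pos: [0.4569, 0.3297, 0.1828]
tool_rot: [3.141, 0.023, -0.003]
contact_force: [-0.2, 1.0, -0.7]
opening: 0.06
grip_force: 0.0
```

```bash
python3 - <<'E'
from h import *
o=ctrl.get_obs();im=vision.get_image('wrist')[:,:,::-1];cv2.imwrite('pics/w8.png',im);W=cam('wrist',o)
s=vision.get_image('scene')[:,:,::-1];a=cv2.imread('pics/scene0.png')
g=im.max(2)
for c in cnts(g[70:240,200:400]<50,600):
    x,y,w,h=cv2.boundingRect(c);print((x+200,y+70,w,h),plane(W,(x+200+w/2,y+70),.066),plane(W,(x+200+w/2,y+70+h),.06))
# handle pixel positions in scene (dark mask), now vs start
for I in (a,s):
    m=I[185:275,320:415].max(2)<50
    for c in cnts(m,50): print('scene',cv2.boundingRect(c),cv2.minAreaRect(c)[0])
d=np.abs(a.astype(int)-s).max(2)[170:290,300:430]>60;print('changed px near rest',d.sum())
E
python3 chk.py | tail -34|head -18
```

```text
(251, 103, 17, 132) [0.5173 0.3319 0.066 ] [0.3953 0.3301 0.06  ]
(360, 102, 26, 132) [0.5195 0.2377 0.066 ] [0.3978 0.2223 0.06  ]
changed px near rest 830
####################++...++++###############################
##############+......+++..........++++.+####################
#########++........######..........+###..###################
#######+..........########........######+.+#################
####+............+#######.......#########++#################
##+..+###.........#######.....+##########..#################
+..+######+........+###........########...+..###############
..+#######.....................+######+.+###..+#############
..+#######......................+###+..#####...#############
...######+...........................######+....############
...+##++.............+.....####+.....####++......###########
....................+#...####++#+....+#########..+##########
..........+........+##..+#........+############+..##########
..........+#+....+####+++.........+....+#######+..##########
...........#############.........+#....+#######+..+#########
...........+############........+#......#######....#########
............+###########+.....+##........+##+......#########
............+############..####....................#########
```

```bash
python3 -c "
from station import ctrl, vision
print(ctrl.finish_job())"
```

```text
the job is handed in; nothing more can be done
None
```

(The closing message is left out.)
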